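# Clamp the housing with the pedal, then hold the enabling lever half-way

## Task

Press the ribbed spring pedal of the clamp station down to its stop so that the clamp swings down over the housing, and let the pedal come right back up (the clamp stays down). Then press the round palm pad of the spring-loaded enabling lever half-way down, its pointer between the two pins on the side plate, never on down to its stop, and keep holding it there: the program finishes while still holding the lever half-way. Leave the loose things on the bench where they lie.

Things in the scene. Friction and masses are not known exactly. Their poses are not given: they have to be found in the camera images.
- station: clamp station, fixed to the bench (position and yaw vary; may be on the left or right): aluminium base plate 390 x 150 x 20 mm carrying, along its +x axis, a spring pedal, a clamp arm and a green nest with a round aluminium housing. Origin on the bench surface under the pedal's pad; the base plate runs from x = -45 to +345 mm, y = -75 to +75 mm. Seen from the pad the pedal's hinge and the clamp lie towards +x; z is up.
- pedal_pad (a point): centre of the upper face of the pedal's ribbed pad (65 mm along the station's x, 80 mm along y, 8 mm thick), about 90 mm above the bench when up and 57 mm when at its stop. The pedal's hinge (along the station's y) is 90 mm beyond the pad in the station's +x and 65 mm above the bench. Moves with the pedal; at joint 0 its axes are the station's.
- pedal (a joint): pedal angle, rad: 0 up, 0.35 down at its stop (pad about 32 mm lower). A spring returns it: about 2 N at the pad to start, some 10 to 14 N at the stop. On its way down its tail lifts the clamp's tail and so swings the clamp down.
- clamp (a joint): clamp arm angle, rad: 0 to 0.05 at the start, raised clear of the housing in the nest; its hinge is 190 mm from the pedal pad along the station's +x, 84 mm above the bench; about 0.4 down over the housing (level). Stays by friction where the pedal has driven it.
- enable_box: enabling lever unit, fixed (position, yaw, height vary; on the other side from the station): grey base 220 x 110 mm, 20 to 50 mm high (x -40 to +180 mm), a block at its +x end with the lever, a steel side plate (40 x 4 mm) 47 mm to +y of the lever, two 6 mm pins through it 24 mm apart in height marking half-way for the 3 mm wire pointer on the pad's +y edge. Origin under the palm pad, 20 mm below the base's top; z up.
- lever_pad (a point): centre of the upper face of the lever's round palm pad (black, 46 mm across, 12 mm thick), about 145 mm above the unit's origin when released, 116 mm half-way, 87 mm at its stop. The lever's hinge (along the unit's y) is 120 mm beyond the pad in the unit's +x and 110 mm above the origin. Moves with the lever; at joint 0 its axes are the unit's.
- lever (a joint): enabling lever angle, rad: 0 released (up), 0.25 half-way (pad about 29 mm lower, lever level), 0.5 at its stop. A spring returns it: about 2.5 N at the pad to start, 7.5 N half-way, 12 N at the stop.
- spare_housing: bystander, loose: spare turned aluminium housing, flange 64 mm across, 35 mm tall; leave it alone
- grease_jar: bystander, loose: small white jar with black cap, 50 mm across, 60 mm tall; leave it alone
- screwdriver: bystander, loose: screwdriver lying beside the clamp station; leave it alone
- wrench: bystander, loose: steel wrench lying flat; leave it alone
- scanner: bystander, loose: hand-held code scanner lying on the bench, about 200 x 65 x 40 mm; leave it alone

How it is judged:
On the way, in this order (a step that is already met when the one before it is completed fails the run):
1. the pedal is pressed down to its stop and the clamp is down (value of joint pedal above 0.31 rad and value of joint clamp above 0.32 rad and value of joint lever below 0.1 rad), for 0.1 s.
2. the pedal is back up and the clamp has stayed down (value of joint clamp above 0.32 rad and value of joint pedal below 0.06 rad), for 0.1 s.
3. the enabling lever is pressed half-way by the robot (value of joint lever between 0.19 and 0.31 rad and contact force between any of the fingers, the arm and lever above 1.5 N), for 0.2 s.
At the end, for the whole second after the job is handed in: The robot is still pressing the enabling lever (over 1.5 N of contact) and holds it still at 0.25 +- 0.06 rad, half-way; the clamp is down (over 0.32 rad) and the pedal back up (under 0.06 rad) (all of step 2 and all of step 3 and velocity of joint lever between -0.1 and 0.1 rad/s); the arm keeps its last pose, push and grip.
It fails at once if the enabling lever is pressed down to its stop (value of joint lever above 0.45 rad).
It fails at once if a loose thing on the bench is moved by more than 30 mm (distance of any of spare_housing, grease_jar, screwdriver, wrench, scanner from where it was at the start of the episode above 0.03 m).
It also fails if it takes over 38 s, if anything falls off the work surface, if the arm or the gripper's body presses on something with over 40 N, if the wrist force passes 120 N, or if a joint passes its speed limit or range.

## Robot

A 6-joint arm with a two-finger parallel gripper is mounted at the origin on the work surface. World frame = base frame: x ahead of the robot, y to its left, z up, the work surface at z = 0. Lengths are in m, angles in rad, forces in N, time in s.
With the tool pointing down it reaches from about 0.35 to 0.775 m from the base axis. Payload 7.3 kg.
Tool frame: the origin (TCP) lies midway between the tips of the shut fingers; the grasp point (between the pads) lies 19 mm behind it; z points along the fingers, y is the direction in which the jaws open and shut (so a half turn about z gives the same grasp; the last joint's range is limited). The gripper opens to 92 mm and grips with 3 to 60 N. Pads are 19 mm wide; open, the fingers measure 130 mm over their backs; the gripper's body (75 mm by 190 mm) begins 47 mm behind the grasp point.
Start: joints at [1.202, 0.342, 1.524, -0, 1.275, -0.146], TCP at [0.116, 0.512, 0.227] pointing down, gripper open.
Joint ranges: [-2.53, 2.53], [-0.77, 2.02], [0.04, 2.7], [-1, 4.14], [0.28, 2.66], [-3.11, 3.11]. Speed limits (rad/s): [2.57, 2.57, 3.14, 3.14, 3.14, 3.14].

## Interface

Orientations are given as [roll, pitch, yaw] about the fixed x, y, z axes, in that order (R = Rz(yaw) Ry(pitch) Rx(roll)).
In Python, from cell import robot gives the robot as it stands.
- The arm moves only by the shell command python3 -m crank 'ROWS' [FORCE]. ROWS is a JSON object of lists of equal length, an entry for each row: "claw": the opening, from 0 (shut) to 1 (fully open); "delta_pos": the shift along the tool's x, y, z in units of 25 mm (1.0 is 25 mm), a list of three; "roll": the turn about the tool's z in units of 6 degrees (1.0 is 6 degrees). In form: {"claw": [claw, ...], "delta_pos": [[dx, dy, dz], ...], "roll": [roll, ...]}. A call has exactly 8 rows; each row is the pose to reach, as a shift and turn from the pose commanded when the call began, along the tool's axes at that moment; what a row does not reach only later rows make up. A row lasts 1/12 s, in which the tool goes at most 41.7 mm and 7.16 degrees, less where a joint would pass 70% of its speed; a pose out of reach is approached as far as the arm can. A call with a gripper value outside its range is refused whole. The fingers move at their own pace and stop on an object; FORCE is the grip in N (left out, the last holds). Time passes only in rows, so rows that repeat a pose let the fingers close, or fill a call up. It gives the time, the measured TCP pose, the force and the opening at its end, in the units of the state.
- robot.observe(): the state, without advancing time (a new reading comes with each control period).
- robot.read_camera(name): name is "side" or "top" or "wrist"; returns a dict with "color" (400x640x3 uint8, blue, green, red), "fx", "fy", "cx", "cy" (pixels), "rvec" (rotation vector, rad) and "tvec" (3), from world to camera coordinates, as OpenCV has them; the wrist camera has in their place "hand_eye" (4x4, takes a point from camera to tool coordinates, whose origin is the TCP and whose axes are the flange's). Camera axes: x right, y down, z forward; pixel columns grow to the right and rows downward; lengths in m; the calibration is good to about 2 mm. A picture is of the moment at which its call begins: read the wrist's pose just before it. There is no depth.
- robot.hand_in(): hands the job in, once; it reports no verdict.
The state is a dict: "time": time; "qpos": joint angles; "qvel": joint speeds; "joint_efforts": joint torques, N m; "tool_pos": TCP position; "tool_rot": TCP orientation; "contact_force": force on the tool from outside, world axes, zero at the start; "torque": the same for the moment, N m; "opening": finger opening in m.
Only numpy, scipy, OpenCV 4.12 (cv2) and the standard library are available. Lean on these libraries where they do the work, as an engineer would, in place of code of your own. Each camera call takes 0.05 s, during which the arm holds its last target.

## Working session

There is one attempt and no reset: what is moved stays moved. The work goes in short steps, Python scripts to look and compute and a shell command to move; the robot and the scene stay as the last step left them, time stands still between calls to the robot, and variables do not carry over. Pictures are saved under pics/ and viewed, and the job is handed in when it is done.

```bash
mkdir -p pics; ls; python3 - <<'E'
from cell import robot
import cv2
s=robot.observe()
for k,v in s.items(): print(k,v)
for n in ("top","side","wrist"):
    c=robot.read_camera(n); cv2.imwrite(f"pics/{n}0.png",c["color"])
    print(n,{k:(v.tolist() if hasattr(v,'tolist') else v) for k,v in c.items() if k!="color"})
E
```

```text
pics
time 0.0
qpos [ 1.20199373e+00  3.42750488e-01  1.52498579e+00  3.07623446e-05
  1.27536707e+00 -1.46002490e-01]
qvel [-2.77129646e-05  4.59658668e-04 -2.13133066e-03 -4.99391908e-04
  4.59606854e-04 -1.47014032e-03]
joint_efforts [ 3.39172648e-04 -4.31236589e+01 -2.44215542e+01  7.18376739e-02
  5.61086484e-02 -1.53141068e-04]
tool_pos [0.11583604 0.51167034 0.22604144]
tool_rot [-3.14010231e+00 -2.48885090e-04  2.91878338e+00]
contact_force [-0.42210957 -0.87552527 -0.06895655]
torque [0.04032033 0.04445475 0.04775637]
opening 0.09140415710990545
top {'fx': 387.0439567959374, 'fy': 387.0439567959374, 'cx': 315.15812098585445, 'cy': 197.63920952583075, 'rvec': [2.196364993701234, -2.1479259950785816, 0.12466125533489564], 'tvec': [-0.0292943989889494, 0.578869477364319, 1.1371424190294912]}
side {'fx': 499.14896458021616, 'fy': 499.14896458021616, 'cx': 326.84956983557566, 'cy': 198.48404582235963, 'rvec': [1.9729125426467455, -0.7926561154324285, 0.49356316155144], 'tvec': [-0.42114307856340055, 0.2812287459590681, 1.3937598261443702]}
wrist {'fx': 357.57905468094134, 'fy': 357.57905468094134, 'cx': 321.11960333642486, 'cy': 198.64790663775375, 'hand_eye': [[0.0007543535674481538, -0.9527563799852747, -0.3037346067672382, 0.0828473245849517], [0.9999995341247475, 0.0005357920064853945, 0.0008029179357759634, -5.017514265093226e-05], [-0.0006022466115162398, -0.3037350709488111, 0.9527563402962679, -0.15847796470794948], [0.0, 0.0, 0.0, 1.0]]}
```

View pics/top0.png

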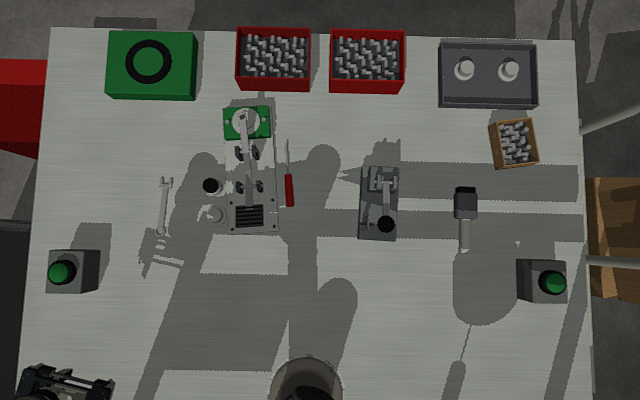

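View pics/side0.png

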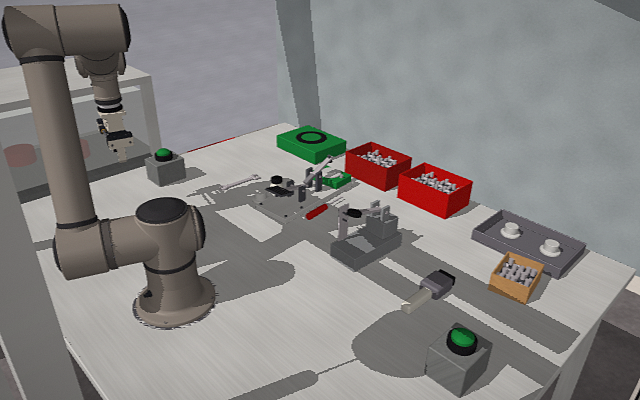

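View pics/wrist0.png

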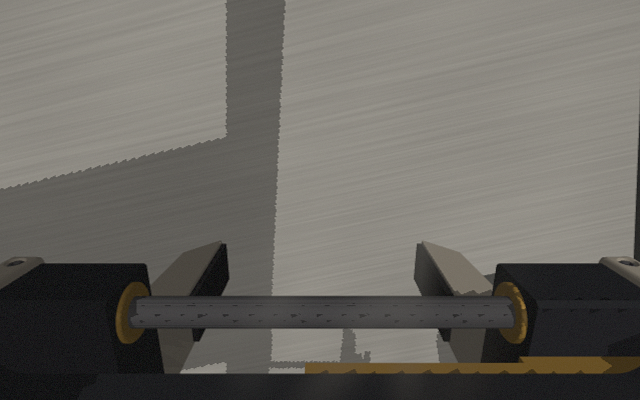

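The top view shows the pedal pad near (249,216), with the clamp and green nest up the image. The lever pad is near (386,224), with its block towards (380,178). The jar (212,186) and spare housing (214,213) lie left of the pedal, and the screwdriver is on its right at (289,180). I'll zoom in on the two stations.

```bash
python3 - <<'E'
import cv2
t=cv2.imread("pics/top0.png"); s=cv2.imread("pics/side0.png")
cv2.imwrite("pics/top_z1.png",cv2.resize(t[95:245,180:310],None,fx=4,fy=4,interpolation=cv2.INTER_CUBIC))
cv2.imwrite("pics/top_z2.png",cv2.resize(t[155:250,340:420],None,fx=6,fy=6,interpolation=cv2.INTER_CUBIC))
cv2.imwrite("pics/side_z.png",cv2.resize(s[150:280,240:410],None,fx=4,fy=4,interpolation=cv2.INTER_CUBIC))
E
```

```text
(no output)
```

View pics/top_z1.png

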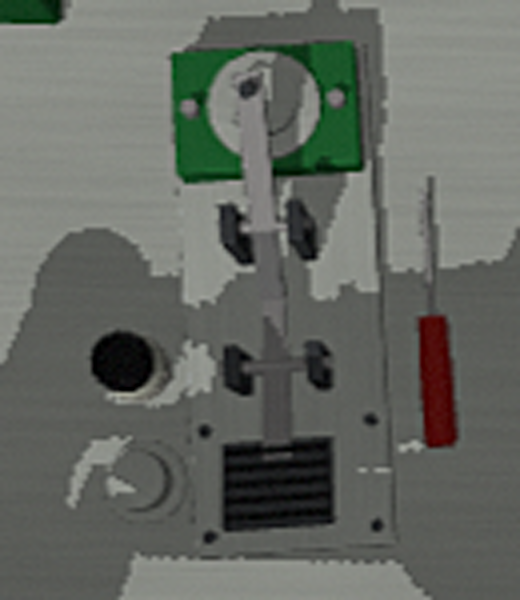

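View pics/top_z2.png

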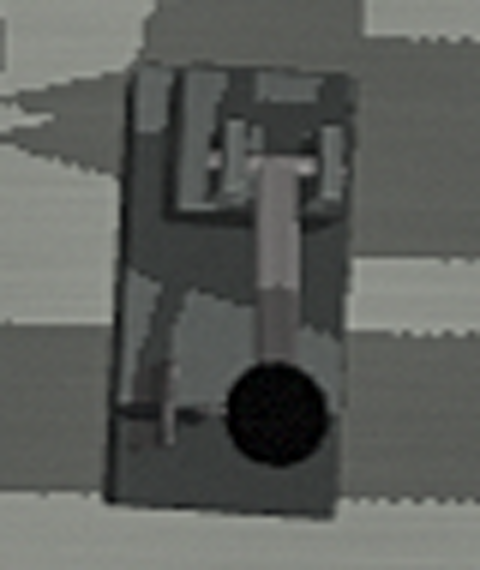

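View pics/side_z.png

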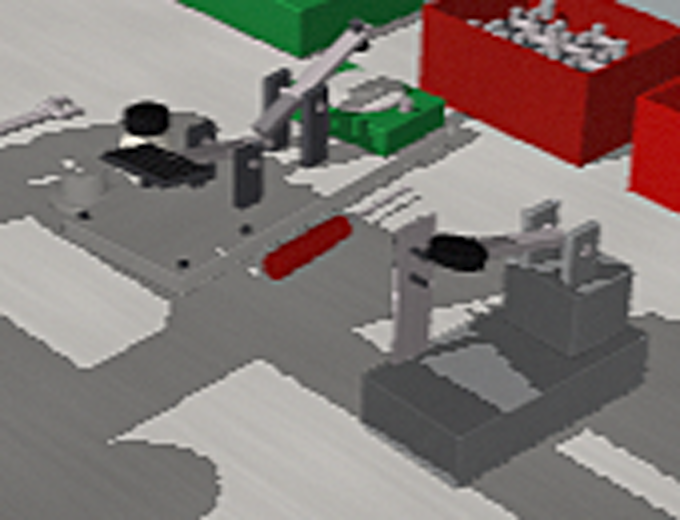

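```bash
cat > h.py <<'E'
import numpy as np, cv2
from scipy.optimize import least_squares
CAM={'top':dict(f=387.04396,c=(315.15812,197.63921),r=[2.196364993701234,-2.1479259950785816,0.12466125533489564],t=[-0.0292943989889494,0.578869477364319,1.1371424190294912]),
'side':dict(f=499.14896,c=(326.84957,198.48405),r=[1.9729125426467455,-0.7926561154324285,0.49356316155144],t=[-0.42114307856340055,0.2812287459590681,1.3937598261443702])}
def proj(n,P):
    c=CAM[n];K=np.array([[c['f'],0,c['c'][0]],[0,c['f'],c['c'][1]],[0,0,1]])
    return cv2.projectPoints(np.atleast_2d(np.float64(P)),np.array(c['r']),np.array(c['t']),K,None)[0].reshape(-1,2)
def tri(a,b):
    r=least_squares(lambda p:np.r_[proj('top',p)[0]-a,proj('side',p)[0]-b],[.5,0,.1]);return r.x,r.fun
def onplane(n,uv,z):
    r=least_squares(lambda p:proj(n,[p[0],p[1],z])[0]-uv,[.5,0]);return r.x
def zt1(u,v): return np.array([180+(u+.5)/4-.5,95+(v+.5)/4-.5])
def zt2(u,v): return np.array([340+(u+.5)/6-.5,155+(v+.5)/6-.5])
def zs(u,v): return np.array([240+(u+.5)/4-.5,150+(v+.5)/4-.5])
E
python3 - <<'E'
from h import *
np.set_printoptions(precision=4,suppress=True)
print('pedal tri',tri(zt1(278,484),zs(158,163)))
for p in [(223,443),(334,437),(333,522),(224,530),(278,484)]: print('padc',onplane('top',zt1(*p),.09))
a,b=[onplane('top',zt1(*p),.02) for p in [(395,543),(382,180)]];print('plate',a,b,np.degrees(np.arctan2(*(b-a)[::-1])))
print('nearleft',onplane('top',zt1(194,550),.02))
print('lever tri',tri(zt2(277,413),zs(457,248)))
for h in (.02,.035,.05):
  P=[onplane('top',zt2(*p),h) for p in [(105,503),(335,518),(133,65),(355,75)]]
  print(h,np.array(P).ravel(),[np.linalg.norm(P[0]-P[1]),np.linalg.norm(P[0]-P[2]),np.linalg.norm(P[1]-P[3])],[np.degrees(np.arctan2(*(P[i]-P[j])[::-1])) for i,j in((2,0),(3,1))])
print('base corner tri NL',tri(zt2(105,503),zs(362,385)))
print('base corner tri NR',tri(zt2(335,518),zs(463,437)))
hz=tri(zt2(277,413),zs(457,248))[0]
E
```

```text
pedal tri (array([0.5179, 0.171 , 0.087 ]), array([ 0.0871, -0.0941, -0.1608, -0.0076]))
padc [0.5458 0.211 ]
padc [0.5518 0.1322]
padc [0.4913 0.1307]
padc [0.484  0.2076]
padc [0.5174 0.1707]
plate [0.4788 0.0922] [0.7578 0.1111] 3.8673497865125612
nearleft [0.4702 0.243 ]
lever tri (array([ 0.5002, -0.2023,  0.1728]), array([-0.0614,  0.0629,  0.0993, -0.0129]))
0.02 [ 0.4598 -0.1455  0.4548 -0.2613  0.6834 -0.1575  0.6809 -0.2716] [np.float64(0.11589762145518734), np.float64(0.22387315124932355), np.float64(0.22628049532651953)] [np.float64(-3.083895880998031), np.float64(-2.602262313702976)]
0.035 [ 0.4598 -0.1437  0.4549 -0.258   0.6805 -0.1556  0.678  -0.2682] [np.float64(0.11441381120373048), np.float64(0.2210069554406654), np.float64(0.22338347885237156)] [np.float64(-3.0838958809955037), np.float64(-2.6022623137029504)]
0.05 [ 0.4597 -0.1419  0.4549 -0.2548  0.6776 -0.1537  0.6751 -0.2648] [np.float64(0.1129300009522737), np.float64(0.21814075963199456), np.float64(0.2204864623782236)] [np.float64(-3.0838958809990684), np.float64(-2.602262313702938)]
base corner tri NL (array([ 0.4607, -0.1443,  0.0368]), array([ 0.278 , -0.2903, -0.4252,  0.0288]))
base corner tri NR (array([ 0.4558, -0.2558,  0.0492]), array([ 0.3073, -0.3162, -0.4467,  0.0531]))
```

The measurements from the two views agree:

| Point | Position (m) | Yaw |
|---|---|---|
| Pedal pad | (0.518, 0.171, 0.088) | about 4° |
| Lever pad | (0.500, -0.202, 0.173) | about -3° |

Half-way on the lever should therefore be z ≈ 0.144. Next I'll work out the move to above the pedal.

```bash
cat > d.py <<'E'
import sys,numpy as np
from scipy.spatial.transform import Rotation as R
from cell import robot
np.set_printoptions(precision=4,suppress=True)
s=robot.observe();r=R.from_euler('xyz',s['tool_rot'])
print('t',s['time'],'pos',np.array(s['tool_pos']),'rot',np.degrees(s['tool_rot']),'F',np.array(s['contact_force']),'op',round(s['opening'],4))
if len(sys.argv)>3: print('units',r.inv().apply(np.array(list(map(float,sys.argv[1:4])))-s['tool_pos'])/.025)
E
python3 d.py 0.515 0.171 0.15
```

```text
t 0.15 pos [0.1159 0.5118 0.2262] rot [-179.9349   -0.0108  167.2333] F [-0.1083  0.3579  0.482 ] op 0.092
units [-18.5831  -9.7618   3.0562]
```

```bash
python3 -m crank '{"claw":[0,0,0,0,0,0,0,0],"delta_pos":[[-1.4,-0.7,0],[-2.8,-1.4,0],[-4.2,-2.1,0],[-5.6,-2.8,0],[-7.0,-3.5,0],[-8.4,-4.2,0],[-9.8,-4.9,0],[-11.2,-5.6,0]],"roll":[-0.3,-0.6,-0.9,-1.2,-1.5,-1.8,-2,-2]}' 20; python3 d.py 0.515 0.171 0.14
```

```text
time: 0.82
tool_pos: [0.3592, 0.3121, 0.2267]
tool_rot: [3.142, -0.0, 3.129]
contact_force: [0.3, 0.8, 0.0]
opening: 0.0434
t 0.8167 pos [0.3592 0.3121 0.2267] rot [179.9987  -0.0094 179.3035] F [0.2913 0.7524 0.0327] op 0.0434
units [-6.3012 -5.5673  3.4652]
```

```bash
python3 -m crank '{"claw":[0,0,0,0,0,0,0,0],"delta_pos":[[-1,-0.9,0],[-2,-1.8,0.3],[-3,-2.7,0.8],[-4,-3.6,1.4],[-5,-4.5,2],[-5.7,-5.2,2.6],[-6,-5.5,3.2],[-6,-5.5,3.4]],"roll":[0,0,0,0,0,0,0,0]}'; python3 d.py 0.515 0.171 0.10; python3 - <<'E'
from cell import robot
import cv2
for n in ("side","top"):
    c=robot.read_camera(n)["color"]
    a=c[100:300,200:450] if n=="side" else c[95:245,180:310]
    cv2.imwrite(f"pics/{n}1.png",cv2.resize(a,None,fx=3,fy=3,interpolation=cv2.INTER_CUBIC))
E
```

```text
time: 1.48
tool_pos: [0.5067, 0.1719, 0.1392]
tool_rot: [-3.141, -0.003, 3.125]
contact_force: [-0.0, -0.9, -1.1]
opening: 0.0003
t 1.4833 pos [0.5067 0.1719 0.1392] rot [-179.9398   -0.1903  179.0557] F [-0.0065 -0.9126 -1.1011] op 0.0003
units [-0.3396 -0.0306  1.566 ]
```

View pics/side1.png

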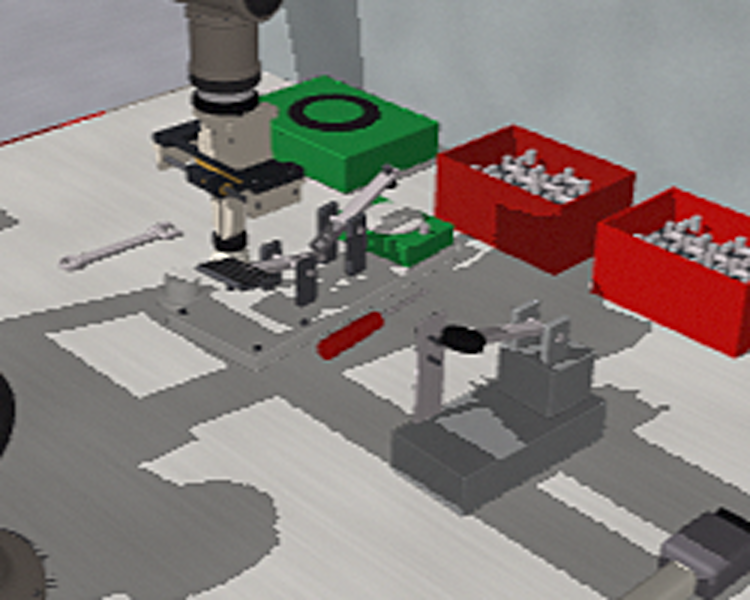

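The shut fingers hang over the ribbed pad (finger tip at 230,240; pad at 240,272). Pressing down.

```bash
python3 -m crank '{"claw":[0,0,0,0,0,0,0,0],"delta_pos":[[0,0,0.4],[0,0,0.8],[0,0,1.2],[0,0,1.6],[0,0,1.9],[0,0,2.2],[0,0,2.5],[0,0,2.7]],"roll":[0,0,0,0,0,0,0,0]}'; python3 d.py
```

```text
time: 2.25
tool_pos: [0.5051, 0.1742, 0.0735]
tool_rot: [-3.141, -0.003, 3.128]
contact_force: [-6.5, -0.8, 7.5]
opening: 0.0003
t 2.25 pos [0.5051 0.1742 0.0735] rot [-179.992    -0.1516  179.2409] F [-6.4644 -0.7606  7.5061] op 0.0003
```

```bash
python3 -m crank '{"claw":[0,0,0,0,0,0,0,0],"delta_pos":[[0,0,0.1],[0,0,0.2],[0,0,0.3],[0,0,0.4],[0,0,0.45],[0,0,0.5],[0,0,0.5],[0,0,0.5]],"roll":[0,0,0,0,0,0,0,0]}'; python3 d.py
```

```text
time: 2.92
tool_pos: [0.5048, 0.1742, 0.0618]
tool_rot: [-3.141, -0.003, 3.128]
contact_force: [-7.2, -0.5, 9.0]
opening: 0.0004
t 2.9167 pos [0.5048 0.1742 0.0618] rot [-179.9908   -0.16    179.2438] F [-7.2381 -0.4521  8.9639] op 0.0004
```

```bash
python3 -m crank '{"claw":[0,0,0,0,0,0,0,0],"delta_pos":[[0,0,0.05],[0,0,0.1],[0,0,0.15],[0,0,0.2],[0,0,0.25],[0,0,0.3],[0,0,0.3],[0,0,0.3]],"roll":[0,0,0,0,0,0,0,0]}'; python3 d.py
```

```text
time: 3.58
tool_pos: [0.5052, 0.1743, 0.0561]
tool_rot: [3.142, -0.001, 3.128]
contact_force: [-11.3, -1.9, 23.6]
opening: 0.0001
t 3.5833 pos [0.5052 0.1743 0.0561] rot [179.9958  -0.0626 179.2495] F [-11.3055  -1.9335  23.5946] op 0.0001
```

```bash
python3 - <<'E'
from cell import robot
import cv2
c=robot.read_camera("side")["color"]
cv2.imwrite("pics/side2.png",cv2.resize(c[130:240,230:380],None,fx=5,fy=5,interpolation=cv2.INTER_CUBIC))
E
python3 d.py
```

```text
t 3.6333 pos [0.5052 0.1743 0.0561] rot [179.9959  -0.0626 179.2515] F [-10.4464  -1.7118  22.9058] op 0.0007
```

View pics/side2.png

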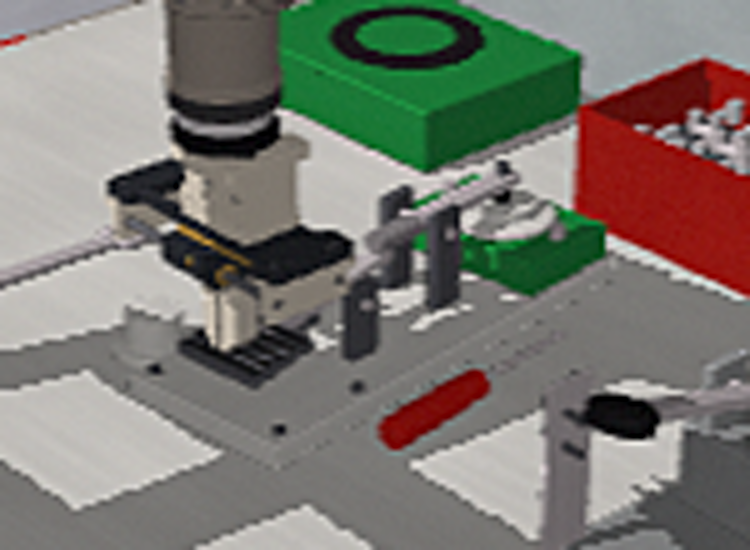

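The pad is at its stop (force rose to 23 N). The clamp arm (370,245)-(515,180) has come down to the housing. I'll press slightly more for margin.

```bash
python3 -m crank '{"claw":[0,0,0,0,0,0,0,0],"delta_pos":[[0,0,0.1],[0,0,0.2],[0,0,0.2],[0,0,0.2],[0,0,0.2],[0,0,0.2],[0,0,0.2],[0,0,0.2]],"roll":[0,0,0,0,0,0,0,0]}'; python3 d.py
```

```text
time: 4.3
tool_pos: [0.5055, 0.1744, 0.0545]
tool_rot: [3.141, 0.001, 3.129]
contact_force: [-21.1, -3.6, 53.7]
opening: 0.0008
t 4.3 pos [0.5055 0.1744 0.0545] rot [179.9831   0.066  179.2734] F [-21.1292  -3.5641  53.695 ] op 0.0008
```

```bash
python3 -m crank '{"claw":[0,0,0,0,0,0,0,0],"delta_pos":[[0,0,-0.2],[0,0,-0.5],[0,0,-0.8],[0,0,-1.1],[0,0,-1.5],[0,0,-1.9],[0,0,-2.3],[0,0,-2.7]],"roll":[0,0,0,0,0,0,0,0]}'; python3 -m crank '{"claw":[0,0,0,0,0,0,0,0],"delta_pos":[[0,0,-0.6],[0,0,-1.2],[0,0,-2],[0,0,-3],[0,0,-4],[0,0,-4.5],[0,0,-5],[0,0,-5]],"roll":[0,0,0,0,0,0,0,0]}'; python3 d.py 0.495 -0.202 0.24;  python3 - <<'E'
from cell import robot
import cv2
c=robot.read_camera("side")["color"]
cv2.imwrite("pics/side3.png",cv2.resize(c[130:240,230:380],None,fx=5,fy=5,interpolation=cv2.INTER_CUBIC))
E
python3 d.py
```

```text
time: 4.97
tool_pos: [0.5063, 0.1741, 0.1174]
tool_rot: [-3.142, -0.0, 3.128]
contact_force: [0.1, 0.9, -0.1]
opening: 0.0003
time: 5.63
tool_pos: [0.5074, 0.1743, 0.2447]
tool_rot: [3.141, 0.005, 3.128]
contact_force: [0.8, -0.2, -0.7]
opening: 0.0005
t 5.6333 pos [0.5074 0.1743 0.2447] rot [179.9398   0.2818 179.2318] F [ 0.7661 -0.2456 -0.74  ] op 0.0005
units [  0.2942 -15.0579   0.1713]
t 5.6833 pos [0.5068 0.1742 0.243 ] rot [179.9671   0.1464 179.2331] F [ 0.4089 -0.7958 -0.6851] op 0.0003
```

View pics/side3.png

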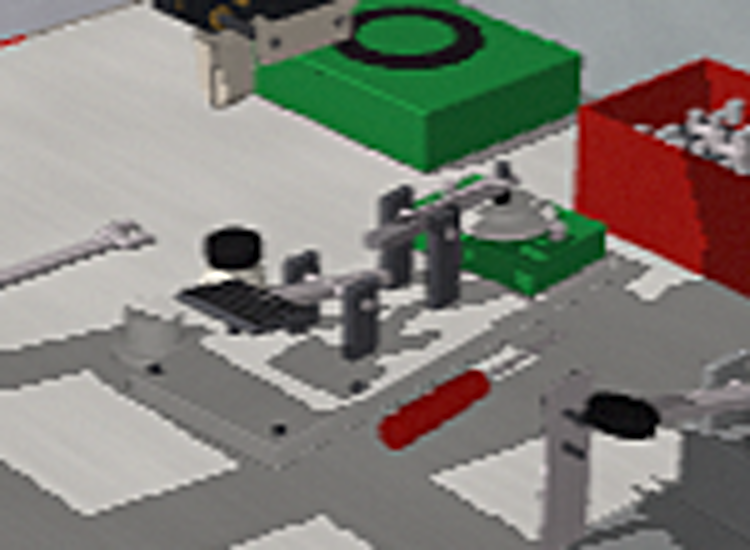

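The pedal pad is back up at (235,300) and the clamp arm has stayed over the housing, (370,240)-(515,185). I'll check how level it is.

```bash
python3 - <<'E'
from h import *
o=np.array([.5175,.1705]);a=np.radians(4.0);e=np.array([np.cos(a),np.sin(a)])
P=lambda q:np.r_[o+q[0]*e,q[1]]
for n,pts in (('before',[(263,128),(350,40)]),):
  for p in pts: print(n,least_squares(lambda q:proj('side',P(q))[0]-zs(*p),[.2,.1]).x)
for p in [(370,240),(515,182)]:
  uv=np.array([230+p[0]/5,130+p[1]/5]);print('now',least_squares(lambda q:proj('side',P(q))[0]-uv,[.2,.1]).x)
E
python3 d.py 0.495 -0.202 0.24
```

```text
before [0.1362725 0.071004 ]
before [0.25790713 0.1210775 ]
now [0.12875897 0.08908113]
now [0.29463215 0.07921723]
t 5.6833 pos [0.5068 0.1742 0.243 ] rot [179.9671   0.1464 179.2331] F [ 0.4089 -0.7958 -0.6851] op 0.0003
units [  0.2693 -15.0529   0.1098]
```

The clamp has turned by about 0.4 rad and is level. Now across to the lever at z ≈ 0.24.

```bash
python3 -m crank '{"claw":[0,0,0,0,0,0,0,0],"delta_pos":[[0,-0.8,0],[0,-2,0],[0,-3.4,0],[0,-4.8,0],[0,-6.2,0],[0,-7.6,0],[0,-9,0],[0,-10,0]],"roll":[0,0,0,0,0,0,0,0]}'; python3 -m crank '{"claw":[0,0,0,0,0,0,0,0],"delta_pos":[[0.1,-1,0],[0.2,-2,0],[0.3,-3,0],[0.3,-3.8,0],[0.3,-4.5,0],[0.3,-5,0],[0.3,-5,0],[0.3,-5,0]],"roll":[0,0,0,0,0,0,0,0]}'; python3 d.py 0.5 -0.202 0.19; python3 - <<'E'
from cell import robot
import cv2
for n in ("side","top"):
    c=robot.read_camera(n)["color"]
    a=c[120:290,290:430] if n=="side" else c[150:250,330:430]
    cv2.imwrite(f"pics/{n}4.png",cv2.resize(a,None,fx=3.5 if n=="side" else 5,fy=3.5 if n=="side" else 5,interpolation=cv2.INTER_CUBIC))
E
```

```text
time: 6.35
tool_pos: [0.5021, -0.0784, 0.2405]
tool_rot: [3.142, -0.002, 3.127]
contact_force: [1.4, -0.6, 0.5]
opening: 0.0005
time: 7.02
tool_pos: [0.4934, -0.2005, 0.2409]
tool_rot: [3.14, -0.001, 3.127]
contact_force: [0.2, 0.2, 0.2]
opening: 0.0
t 7.0167 pos [ 0.4934 -0.2005  0.2409] rot [179.925   -0.0767 179.1743] F [0.1632 0.2334 0.1861] op 0.0
units [-0.2663 -0.0577  2.0341]
```

View pics/side4.png

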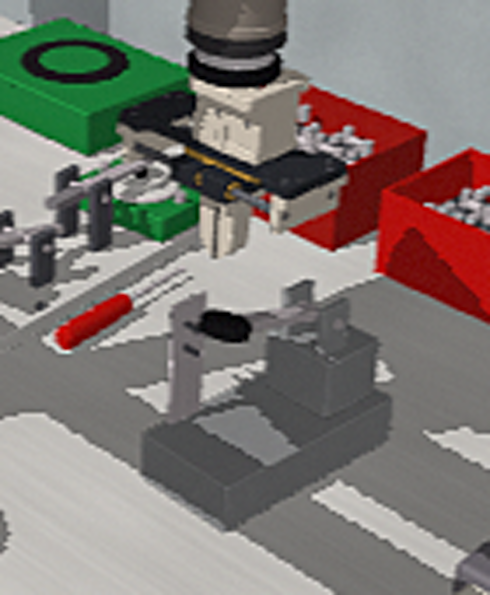

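The fingers hang straight over the palm pad (finger at 225,250; pad at 225,325), which is still released. I'll descend until contact.

```bash
python3 -m crank '{"claw":[0,0,0,0,0,0,0,0],"delta_pos":[[-0.05,0,0.4],[-0.1,0,0.8],[-0.1,0,1.2],[-0.1,0,1.6],[-0.1,0,2.0],[-0.1,0,2.3],[-0.1,0,2.5],[-0.1,0,2.6]],"roll":[0,0,0,0,0,0,0,0]}'; python3 d.py
```

```text
time: 7.78
tool_pos: [0.4959, -0.2006, 0.1758]
tool_rot: [3.141, -0.001, 3.128]
contact_force: [-0.2, 0.1, 2.1]
opening: 0.0007
t 7.7833 pos [ 0.4959 -0.2006  0.1758] rot [179.9582  -0.0718 179.2305] F [-0.2065  0.1098  2.1047] op 0.0007
```

```bash
python3 -m crank '{"claw":[0,0,0,0,0,0,0,0],"delta_pos":[[0,0,0.1],[0,0,0.2],[0,0,0.3],[0,0,0.4],[0,0,0.5],[0,0,0.6],[0,0,0.6],[0,0,0.6]],"roll":[0,0,0,0,0,0,0,0]}'; python3 d.py
```

```text
time: 8.45
tool_pos: [0.4962, -0.2009, 0.1617]
tool_rot: [-3.142, -0.0, 3.128]
contact_force: [-2.0, -0.2, 4.4]
opening: 0.0004
t 8.45 pos [ 0.4962 -0.2009  0.1617] rot [-179.9947   -0.0052  179.2334] F [-1.9843 -0.2263  4.4046] op 0.0004
```

```bash
python3 -m crank '{"claw":[0,0,0,0,0,0,0,0],"delta_pos":[[0,0,0.1],[0,0,0.2],[0,0,0.3],[0,0,0.4],[0,0,0.5],[0,0,0.6],[0,0,0.7],[0,0,0.7]],"roll":[0,0,0,0,0,0,0,0]}'; python3 d.py;python3 - <<'E'
from cell import robot
import cv2
c=robot.read_camera("side")["color"]
cv2.imwrite("pics/side5full.png",c)
cv2.imwrite("pics/side5.png",cv2.resize(c[180:250,320:410],None,fx=8,fy=8,interpolation=cv2.INTER_CUBIC))
E
```

```text
time: 9.12
tool_pos: [0.4955, -0.2008, 0.1441]
tool_rot: [3.141, -0.002, 3.128]
contact_force: [-4.5, 0.3, 7.9]
opening: 0.0002
t 9.1167 pos [ 0.4955 -0.2008  0.1441] rot [179.9919  -0.0905 179.2402] F [-4.4612  0.2617  7.9208] op 0.0002
```

View pics/side5.png

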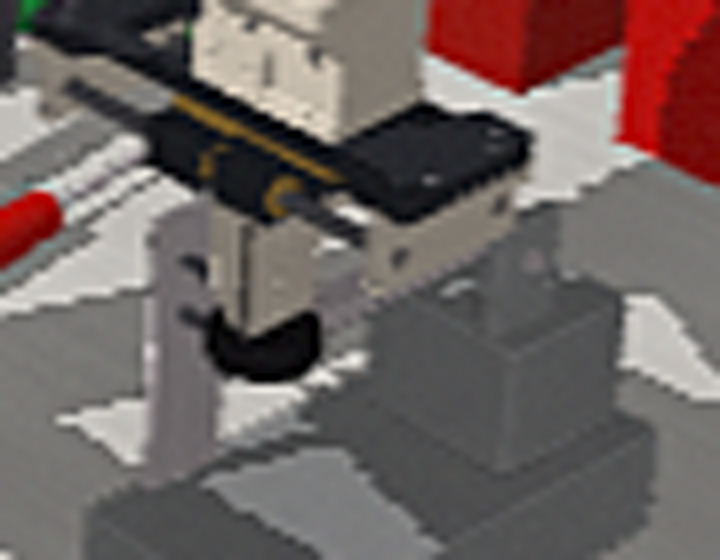

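```bash
python3 - <<'E'
import cv2,numpy as np
a=cv2.imread("pics/side0.png")[195:245,325:375]; b=cv2.imread("pics/side5full.png")[195:245,325:375]
f=lambda i:np.clip(cv2.resize(i,None,fx=8,fy=8,interpolation=cv2.INTER_CUBIC)*1.5,0,255).astype('uint8')
cv2.imwrite("pics/cmp.png",np.hstack([f(a),f(b)]))
from h import *
# predicted: plate at y=+.047, pad, pins
o=np.array([.500,-.2023]);w=np.radians(-2.8);ex=np.array([np.cos(w),np.sin(w)]);ey=np.array([-ex[1],ex[0]])
Z=.028
for nm,(x,y,z) in dict(plate_top=(0,.047,.16),half=(-.005,.047,.110),p_up=(-.005,.047,.122),p_lo=(-.005,.047,.098),ptr_root=(-.005,.023,.110),padtop=(-.005,0,.116)).items():
    u=proj('side',np.r_[o+x*ex+y*ey,Z+z])[0]; print(nm,u,(u-[325,195])*8)
E
```

```text
plate_top [343.32764121 201.18198133] [146.6211297   49.45585068]
half [341.4877732  215.74916833] [131.90218562 165.99334664]
p_up [341.64028514 212.41956313] [133.12228116 139.35650503]
p_lo [341.33643172 219.05322028] [130.69145378 192.4257622 ]
ptr_root [346.87487191 218.93180378] [174.99897531 191.45443026]
padtop [352.23905259 220.36024829] [217.91242073 202.88198634]
```

View pics/cmp.png

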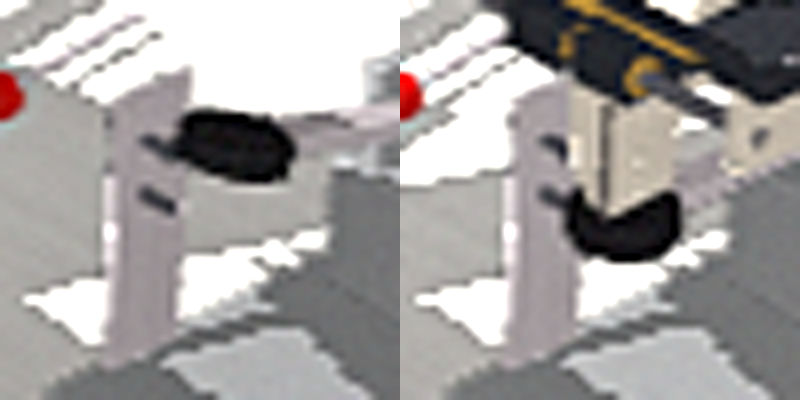

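```bash
python3 - <<'E'
from h import *
from scipy.optimize import brentq
o=np.array([.500,-.2023]);w=np.radians(-2.8);ex=np.array([np.cos(w),np.sin(w)]);ey=np.array([-ex[1],ex[0]]);Z=.028
def sil(q):
    # pad level at q=.25 ; angle relative t=q-.25; disc centre top at (-.1248,.006) from hinge when level
    t=q-.25; c,s=np.cos(t),np.sin(t); r=np.hypot(.12,.035); 
    P=[]
    for th in np.linspace(0,2*np.pi,180):
        for h in(.006,-.006):
            x,z=-np.sqrt(r*r-.006**2)+.023*np.cos(th),h
            X=x*c+z*s+.12; zz=z*c+x*s+.110   # q up -> pad goes down (x<0)
            P.append(np.r_[o+X*ex+.023*np.sin(th)*ey,Z+zz])
    u=(proj('side',np.array(P))-[325,195]+.5)*8-.5
    return u.min(0),u.max(0)
for q in(0,.19,.22,.25,.28,.31): print(q,*sil(q))
E
python3 - <<'E'
import cv2,numpy as np
for n in("side0","side5full"):
    g=cv2.imread(f"pics/{n}.png")[195:245,325:375].max(2); m=(g<38)
    l,lab,st,ce=cv2.connectedComponentsWithStats(m.astype('uint8'))
    for i in range(1,l):
        if st[i][4]>15: print(n,st[i][:4]*8,(st[i][0]+st[i][2])*8,(st[i][1]+st[i][3])*8)
E
```

```text
0 [170.27731869 109.31804801] [294.16952964 184.26101281]
0.19 [161.45685017 159.50265237] [283.38649061 246.90275603]
0.22 [160.3110748 166.9153731] [282.95447637 256.629506  ]
0.25 [159.37213898 174.19391402] [282.70672509 266.26205497]
0.28 [158.67980453 181.33692629] [282.64127098 275.78480374]
0.31 [158.23380155 188.3433975 ] [282.75754941 285.18221536]
side0 [168 112 128  72] 296 184
side5full [104   0 296 104] 400 104
side5full [160 192 120  72] 280 264
```

In the picture the bottom rim of the pad (v=264 zoomed) gives a lever angle of about 0.24 rad. The force (7.9 N against 7.5 N) and the pad height of 0.144 m agree with half-way. I'll hold for one call and re-check before handing in.

```bash
python3 -m crank '{"claw":[0,0,0,0,0,0,0,0],"delta_pos":[[0,0,0],[0,0,0],[0,0,0],[0,0,0],[0,0,0],[0,0,0],[0,0,0],[0,0,0]],"roll":[0,0,0,0,0,0,0,0]}'; python3 d.py; python3 - <<'E'
from cell import robot
import cv2
for n in("top","side"): cv2.imwrite(f"pics/{n}6.png",robot.read_camera(n)["color"])
g=cv2.imread("pics/side6.png")[195:245,325:375].max(2)
l,lab,st,ce=cv2.connectedComponentsWithStats((g<38).astype('uint8'))
print([(s[:2]*8,(s[:2]+s[2:4])*8) for s in st[1:] if s[4]>15])
E
```

```text
time: 9.83
tool_pos: [0.4956, -0.2008, 0.1445]
tool_rot: [-3.142, -0.001, 3.128]
contact_force: [-4.6, -0.9, 7.4]
opening: 0.0007
t 9.8333 pos [ 0.4956 -0.2008  0.1445] rot [-179.9991   -0.0749  179.2374] F [-4.5634 -0.9058  7.4246] op 0.0007
[(array([104,   0], dtype=int32), array([296, 104], dtype=int32)), (array([208,   0], dtype=int32), array([400, 104], dtype=int32)), (array([160, 192], dtype=int32), array([280, 264], dtype=int32))]
```

View pics/top6.png

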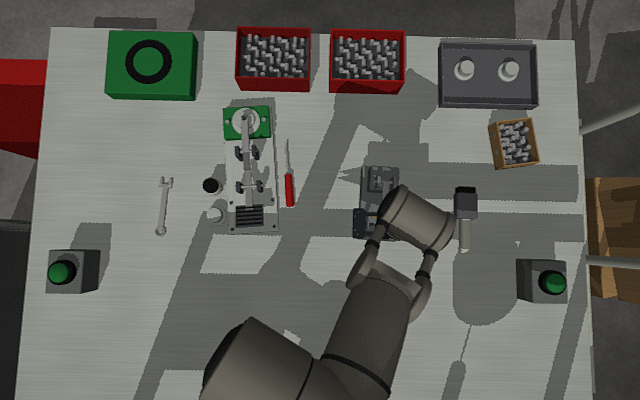

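View pics/side6.png

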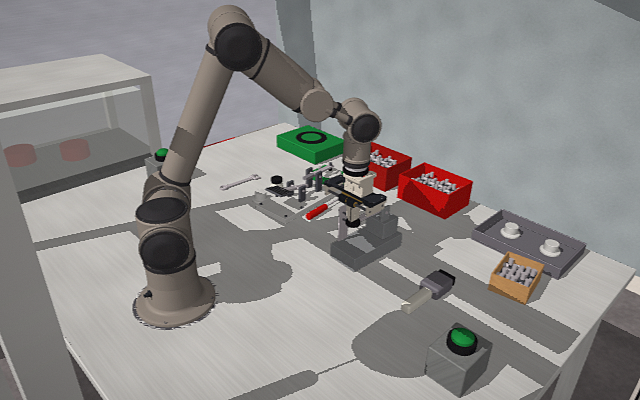

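The hold is steady: 7.4 N, TCP z 0.1445, and the pad at the same pixels as before. The loose things are where they were: jar (212,186), spare housing (214,214), screwdriver (289,180), wrench (163,205), scanner (465,215). The pedal is up and the clamp level. Handing in.

```bash
python3 - <<'E'
from cell import robot
print(robot.hand_in())
E
```

```text
the job is handed in; nothing more can be done
None
```

I pressed the pedal down to its stop with shut fingers and let it come back up. I then pressed the enabling lever half-way and handed the job in at about 10 s, still holding it. `hand_in()` gives no verdict.

- **Pedal and clamp:** the contact force rose to 54 N at the stop, a firm press that was above 40 N but only at the fingertips. The side picture afterwards showed the pedal back up and the clamp arm level over the housing, about 0.4 rad from where it started.
- **Lever:** the last reading was TCP z 0.1445 m (half-way computed as 0.144 m) with 7.4 N upward on the tool (nominal 7.5 N). The pad's outline in the picture gave an angle of about 0.24 rad. It did not move over the 0.7 s hold, and it never went near its stop.
- **Not seen directly:** I couldn't make out the wire pointer between the two pins. The pins were where the geometry predicted, so half-way rests on pad height, force and outline.
- **Loose things:** they looked unmoved in the last top and side pictures. I compared these by eye and did not measure them.

No check failed or disagreed with another.

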